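Cap the refilled detergent containers

ROBOT

A 7-joint arm with a two-finger parallel gripper is mounted at the origin on the work surface. World frame = base frame: x ahead of the robot, y to its left, z up, the work surface at z = 0. Lengths are in m, angles in rad, forces in N, time in s.
With the tool pointing down it reaches from about 0.425 to 0.975 m from the base axis. Payload 16.7 kg.
Tool frame: the origin (TCP) lies midway between the tips of the shut fingers; the grasp point (between the pads) lies 19 mm behind it (grip_point_offset is the distance from the TCP to the grasp point, in m); z points along the fingers, y is the line along which they close (so a half turn about z gives the same grasp; the last joint's range is limited). The gripper opens to 85 mm and grips with 20 to 120 N. Pads are 22 mm wide; open, the fingers measure 114 mm over their backs; the gripper's body (76 mm by 85 mm) begins 54 mm behind the grasp point. The pads swing forward as they close: fully open they stand 13 mm farther back than shut.
Start: joints at [-1.363, 0.426, 0.074, 1.606, -0.034, 1.111, -0.067], TCP at [0.236, 0.632, 0.231] pointing down, gripper open.
Joint ranges: [-2.85, 2.85], [-0.5, 2.14], [-1.23, 1.37], [0.21, 2.46], [-1.02, 4.16], [0.16, 2.05], [-2.73, 2.73]. Speed limits (rad/s): [1.89, 1.89, 2.39, 2.39, 3.01, 3.01, 3.01].

INTERFACE

Orientations are given as a rotation vector (axis times angle).
In Python, from cell import observe, snapshot, get_calibration, hand_in, grip_point_offset gives the robot as it stands.
- The arm moves only by the tool step_arm, never from a script. Its argument "targets" is one flat list of numbers, 6 for each row, row after row: the shift along the world's x, y, z in units of 50 mm (1.0 is 50 mm), then the turn, a rotation vector about the world's x, y, z in degrees. In form: [dx, dy, dz, ax, ay, az, dx, dy, dz, ax, ay, az, ...]. A call has exactly 8 rows; each row is the pose to reach, as a shift and turn from the pose commanded when the call began; what a row does not reach only later rows make up. A row lasts 1/10 s, in which the tool goes at most 50 mm and 8.59 degrees, less where a joint would pass 70% of its speed; a pose out of reach is approached as far as the arm can. A call with a gripper value outside its range is refused whole. "grip" is the finger opening in mm, from 0 to 85.4, set as the call begins (left out, the last holds). The fingers move at their own pace and stop on an object; "newtons" is the grip in N (left out, the last holds). Time passes only in rows, so rows that repeat a pose let the fingers close, or fill a call up. It gives the time, the measured TCP pose, the force, the opening and the grip force at its end, in the units of the state.
- observe(): the state, without advancing time (a new reading comes with each control period).
- snapshot(name): name is "scene" or "top" or "wrist"; returns the picture (384x512x3 uint8, blue, green, red); there is no depth.
- get_calibration(name): a dict with "fx", "fy", "cx", "cy" (pixels), "R" (3x3) and "t" (3): a world point X has camera coordinates R X + t. Camera axes: x right, y down, z forward; pixel columns grow to the right and rows downward; lengths in m; the calibration is good to about 2 mm. A picture is of the moment at which its call begins: read the wrist's pose just before it. get_calibration takes no time and is no camera call; for the wrist camera it gives the pose at the moment of the call.
- hand_in(): hands the job in; it is judged then, once.
The state is a dict: "time_s": time; "q": joint angles; "dq": joint speeds; "joint_efforts": joint torques, N m; "position": TCP position; "tcp_rot": TCP orientation; "ft_force": force on the tool from outside, world axes, zero at the start; "ft_torque": the same for the moment, N m; "width": finger opening in m; "grasp_force": force on a finger pad.
Only numpy, scipy, OpenCV 4.12 (cv2) and the standard library are available. Lean on these libraries where they do the work, as an engineer would, in place of code of your own. Each camera call takes 0.05 s, during which the arm holds its last target. There are 200 camera calls.

TASK

The four detergent containers on the launderette counter have been refilled and stand open, and their caps are piled in a tower. Take the tower of caps apart and push each cap straight down, fully home, on the container whose spout it fits, from the largest cap on the wide tub to the smallest on the flat bottle, and let go of them. Do not disturb the coin dish or the brush.

Things in the scene. Friction and masses are not known exactly. Their poses are not given: they have to be found in the camera images.
- cap_xl: Red round push-on cap, diameter 64 mm outside (ribs add under 1 mm), 58 mm inside, 24 mm high, flat closed top, hollow below (20 mm deep), 10 to 50 g. Origin at the centre of its open underside, z up. The largest of four caps in a loose tower, open side down, largest at the bottom; its underside is on the counter. It fits the wide round tub
- cap_l: Red round push-on cap, diameter 52 mm outside (ribs add under 1 mm), 46 mm inside, 24 mm high, flat closed top, hollow below (20 mm deep), 10 to 50 g. Origin at the centre of its open underside, z up. The second largest of four caps in a loose tower, open side down, largest at the bottom; its underside is 24 mm above the counter. It fits the jerrycan with the handle
- cap_m: Red round push-on cap, diameter 40 mm outside (ribs add under 1 mm), 34 mm inside, 24 mm high, flat closed top, hollow below (20 mm deep), 10 to 50 g. Origin at the centre of its open underside, z up. The second smallest of four caps in a loose tower, open side down, largest at the bottom; its underside is 48 mm above the counter. It fits the round bottle
- cap_s: Red round push-on cap, diameter 30 mm outside (ribs add under 1 mm), 24 mm inside, 24 mm high, flat closed top, hollow below (20 mm deep), 10 to 50 g. Origin at the centre of its open underside, z up. The smallest of four caps in a loose tower, open side down, largest at the bottom; its underside is 72 mm above the counter. It fits the flat bottle
- tub: White squat wide round tub with a paper band, 110 mm across, 118 mm high over all, open. Full, does not move. Conical spout 18 mm high, 54 mm wide at its foot, 40 mm at its dark mouth; ledge round its foot at height 100 mm, where the cap's rim (origin) rests. Origin on the counter below the spout axis, z up. For the largest cap
- jerrycan: White rectangular jerrycan with handle, 130 x 100 mm, 168 high. Full, does not move. Conical spout 18 mm high, 42 mm wide at its foot, 29 mm at its dark mouth; ledge round its foot at height 150 mm, where the cap's rim (origin) rests. Origin on the counter below the spout axis, z up. Body x -35 to +95; handle x +30 to +95, up to 146 high. For the second largest cap
- round_bottle: White round bottle with a paper band and sloping shoulder, 82 mm across, 148 mm high over all, open. Full, does not move. Conical spout 18 mm high, 30 mm wide at its foot, 18 mm at its dark mouth; ledge round its foot at height 130 mm, where the cap's rim (origin) rests. Origin on the counter below the spout axis, z up. For the second smallest cap
- flat_bottle: White flat oblong bottle with paper labels, 50 mm (its x) by 100 mm (its y), 100 mm high at the shoulder, 138 mm over all, open. Full, does not move. Conical spout 18 mm high, 20 mm wide at its foot, 8 mm at its dark mouth; ledge round its foot at height 120 mm, where the cap's rim (origin) rests. Origin on the counter below the spout axis, z up. For the smallest cap
- coin_dish: Bystander, to be left where it is: small round steel dish with coins in it, 84 mm across, 22 mm high, loose; origin at the centre of its underside
- brush: Bystander, to be left where it is: wooden scrubbing brush with white bristles down and a black grip bow on top, 50 mm (its x) by 160 mm (its y), 60 mm high, loose; origin at the centre of its underside

How it is judged:
By the outcome, as a careful person would: the job done as asked, in the order asked, and still so for the second after the job is handed in, with the robot touching nothing.
It also fails if it takes over 128 s, if anything falls off the work surface, if the arm or the gripper's body presses on something with over 40 N, if the wrist force passes 120 N, or if a joint passes its speed limit or range.

## Working session

There is one attempt and no reset: what is moved stays moved. The work goes in short steps, Python scripts to look and compute and a tool call to move; the robot and the scene stay as the last step left them, time stands still between calls to the robot, and variables do not carry over. Pictures are saved under pics/ and viewed, at most 18 in all, crops included, and the job is handed in when it is done.

Besides the shell and the picture viewer there is one more tool, called after ">>>" in YAML: its name, and indented under it one key for each argument. step_arm: Moves the arm, as the interface text tells. Its arguments: {"type":"object","properties":{"targets":{"type":"array"},"grip":{"type":"number"},"newtons":{"type":"number"}},"required":["targets"]}

```bash
mkdir -p pics; ls; python3 - <<'E'
from cell import *
import cv2
print(observe()); print(grip_point_offset)
for n in ("scene","top"):
    cv2.imwrite(f"pics/{n}0.png",snapshot(n)); c=get_calibration(n); print(n,c)
E
```

```text
pics
{'time_s': 0.0, 'q': array([-1.36351481,  0.42671952,  0.07387992,  1.60664197, -0.03410992,
        1.11078554, -0.06708278]), 'dq': array([-0.00085431,  0.00036744,  0.00135569,  0.00096918,  0.00025407,
        0.0007788 ,  0.0006445 ]), 'joint_efforts': array([-1.18898071e-03, -9.49800396e+01,  3.76008555e+00, -4.63516974e+01,
        1.91564031e-02,  1.00205748e-02, -4.94673452e-05]), 'position': array([0.23564674, 0.63208166, 0.23060436]), 'tcp_rot': array([-5.57511424e-01, -3.09159346e+00,  2.02189712e-03]), 'ft_force': array([0.50105989, 0.61999629, 0.24320372]), 'ft_torque': array([-0.00026557,  0.03068748,  0.03808927]), 'grasp_force': 0.0, 'width': 0.08544941008345336}
0.0187
scene {'fx': 355.6643031841843, 'fy': 355.6643031841843, 'cx': 261.35157148707066, 'cy': 191.85775785535895, 'R': array([[ 0.84491417,  0.53478989,  0.01094643],
       [ 0.37590702, -0.57908759, -0.72343035],
       [-0.3805443 ,  0.61535139, -0.69031058]]), 't': array([-0.47322506, -0.13524188,  1.14752326])}
top {'fx': 403.61694160682225, 'fy': 403.61694160682225, 'cx': 260.8450122685646, 'cy': 188.461333737758, 'R': array([[-0.02144405, -0.99976762,  0.00220526],
       [-0.99492862,  0.02112334, -0.09834046],
       [ 0.09827103, -0.00430289, -0.99515039]]), 't': array([0.00942643, 0.56033309, 1.00935024])}
```

View pics/scene0.png

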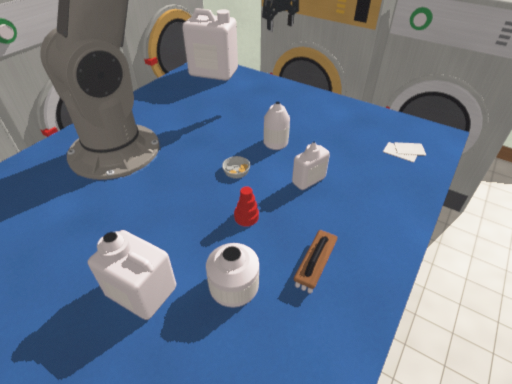

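View pics/top0.png

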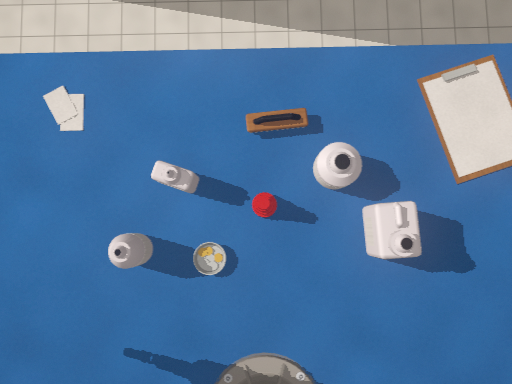

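Top view: the tower is at about (264,204). Spout mouths: tub (342,161), jerrycan (406,243), round bottle (118,252), flat bottle (170,174). The dish is at (210,259) and the brush at (277,119). In the scene view, the mouths are at (232,254), (110,238), (277,103) and (312,145).

```bash
cat > h.py <<'E'
import numpy as np, cv2
from cell import *
def ray(c,px):
    R=np.array(c["R"]);t=np.array(c["t"])
    d=R.T@np.array([(px[0]-c["cx"])/c["fx"],(px[1]-c["cy"])/c["fy"],1]); return -R.T@t,d
def plane(c,px,z):
    o,d=ray(c,px); return o+d*(z-o[2])/d[2]
def proj(c,X):
    p=np.array(c["R"])@X+c["t"]; return np.array([c["fx"]*p[0]/p[2]+c["cx"],c["fy"]*p[1]/p[2]+c["cy"]])
def blobs(mask):
    n,l,s,ce=cv2.connectedComponentsWithStats(mask.astype(np.uint8)); return [(tuple(ce[i].round(2)),int(s[i][4]),tuple(s[i][:4])) for i in range(1,n)]
def win(img,p,r):
    x,y=int(p[0]),int(p[1]); return img[y-r:y+r+1,x-r:x+r+1].astype(int),np.array([x-r,y-r])
def dark(img,p,r,thr):
    w,o=win(img,p,r); m=w.max(2)<thr
    b=[(x,) for x in blobs(m)]; b=[x[0] for x in b]
    c=min(b,key=lambda q:np.hypot(q[0][0]-r,q[0][1]-r)); return np.array(c[0])+o,c[1]
E
python3 - <<'E'
from h import *
T=cv2.imread("pics/top0.png");S=cv2.imread("pics/scene0.png")
ct,cs=get_calibration("top"),get_calibration("scene")
it={"tub":((342,161),(232,254),.118),"jer":((406,243),(110,238),.168),"rnd":((118,252),(277,103),.148),"flat":((170,174),(312,145),.138)}
for k,(a,b,z) in it.items():
    for thr in (60,90):
        try:
            p,n=dark(T,a,12,thr); print(k,thr,"top",p,n,plane(ct,p,z)[:2].round(4))
        except Exception as e: print(k,e)
        try:
            p,n=dark(S,b,10,thr); print(k,thr,"scene",p,n,plane(cs,p,z)[:2].round(4))
        except Exception as e: print(k,e)
for n,I,c in(("top",T,ct),("sc",S,cs)):
    I=I.astype(int); m=(I[...,2]>90)&(I[...,1]<60)&(I[...,0]<70)
    print(n,[b for b in blobs(m) if b[1]>50])
h=lambda n,I,p,r:cv2.resize(I[p[1]-r:p[1]+r,p[0]-r:p[0]+r],(260,260),interpolation=cv2.INTER_CUBIC)
rows=[np.hstack([h(0,T,p,16) for p in((264,204),(118,252),(170,174))]),np.hstack([h(0,S,p,22) for p in((246,205),(277,108),(312,150))])]
cv2.imwrite("pics/crops.png",np.vstack(rows))
E
```

```text
tub min() iterable argument is empty
tub 60 scene [231.04 253.48] 163 [ 0.6115 -0.1971]
tub 90 top [342.15 161.13] 172 [ 0.6122 -0.1954]
tub 90 scene [231.07 253.54] 186 [ 0.6116 -0.1972]
jer min() iterable argument is empty
jer 60 scene [109.44 236.93] 80 [ 0.4186 -0.3195]
jer 90 top [406.38 243.09] 95 [ 0.4195 -0.3183]
jer 90 scene [109.59 236.79] 97 [ 0.4186 -0.3191]
rnd min() iterable argument is empty
rnd min() iterable argument is empty
rnd 90 top [117.31 252.  ] 26 [0.4128 0.3215]
rnd 90 scene [277.  102.5] 6 [0.4121 0.32  ]
flat min() iterable argument is empty
flat min() iterable argument is empty
flat 90 top [168. 172.] 1 [0.5921 0.2109]
flat min() iterable argument is empty
top [((np.float64(264.13), np.float64(204.4)), 449, (np.int32(253), np.int32(193), np.int32(24), np.int32(24)))]
sc [((np.float64(150.95), np.float64(61.03)), 65, (np.int32(145), np.int32(58), np.int32(13), np.int32(7))), ((np.float64(48.58), np.float64(131.51)), 71, (np.int32(42), np.int32(128), np.int32(15), np.int32(8))), ((np.float64(246.0), np.float64(208.55)), 659, (np.int32(234), np.int32(188), np.int32(24), np.int32(38)))]
```

View pics/crops.png

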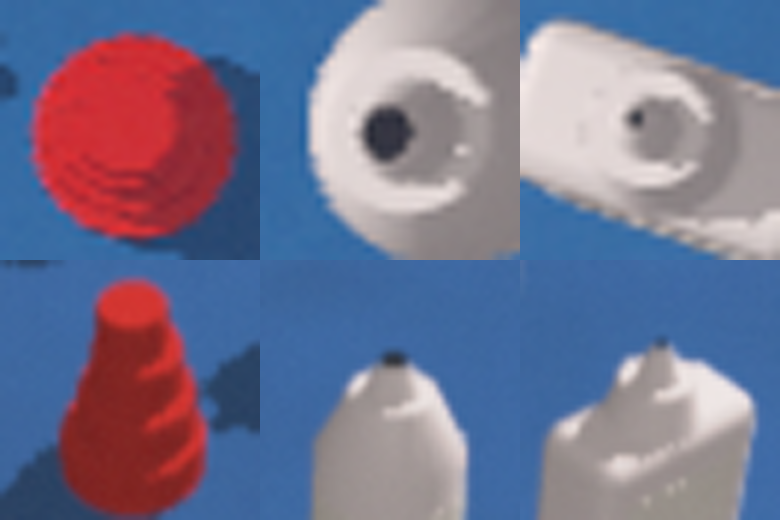

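Crops: the tower is neatly stacked. The top cap disc is at about top (263.5,202.5) and scene (246,190). The flat bottle's mouth is at about top (167.8,172) and scene (313,141.5).

```bash
python3 - <<'E'
from h import *
T=cv2.imread("pics/top0.png");S=cv2.imread("pics/scene0.png")
ct,cs=get_calibration("top"),get_calibration("scene")
def wc(I,p,r):
    w,o=win(I,p,r); g=w.mean(2); d=np.clip(np.median(g)*.85-g,0,None); y,x=np.mgrid[:2*r+1,:2*r+1]
    return np.array([(d*x).sum(),(d*y).sum()])/d.sum()+o
for k,c,I,p,r,z in(("flat",ct,T,(168,172),2,.138),("flat",cs,S,(313,141),2,.138),("rnd",ct,T,(117,252),5,.148),("rnd",cs,S,(277,103),4,.148)):
    q=wc(I,p,r);print(k,q,plane(c,q,z)[:2].round(4))
for n,I,c,g in(("top",T,ct,(264,204)),("sc",S,cs,(246,205))):
    I=I.astype(int); m=(I[...,2]>170)&(I[...,1]<90)&(I[...,0]<90)
    print(n,[(b,plane(c,b[0],.096)[:2].round(4)) for b in blobs(m) if b[1]>20])
print("xl",plane(ct,(264.5,204.5),.022))
# red row extents in scene
I=S.astype(int);m=(I[...,2]>90)&(I[...,1]<70)&(I[...,0]<80)
for y in range(188,227,3):
    x=np.where(m[y,225:265])[0]+225; print(y,x.min(),x.max(),(x.min()+x.max())/2,end="; ")
print("dish",plane(ct,(210,259),.02),"brush",plane(ct,(277,119),.05))
for z in(.096,.072,.048,.024,0): print(z,proj(cs,np.array([.523,0.0,z])),proj(ct,np.array([.523,0,z])))
E
```

```text
flat [167.9407183  172.19342276] [0.5917 0.211 ]
flat [313.74390244 141.        ] [0.5901 0.214 ]
rnd [117.2542153  251.95525292] [0.4129 0.3216]
rnd [277.17960125 102.26198715] [0.4119 0.3216]
top [(((np.float64(261.02), np.float64(203.27)), 308, (np.int32(253), np.int32(193), np.int32(19), np.int32(24))), array([ 0.5181, -0.0019]))]
sc [(((np.float64(49.27), np.float64(129.86)), 22, (np.int32(45), np.int32(128), np.int32(11), np.int32(5))), array([-0.1171, -0.1112])), (((np.float64(247.57), np.float64(192.65)), 97, (np.int32(241), np.int32(187), np.int32(14), np.int32(16))), array([ 0.5278, -0.0142])), (((np.float64(253.24), np.float64(207.34)), 29, (np.int32(249), np.int32(202), np.int32(8), np.int32(10))), array([ 0.5669, -0.0483])), (((np.float64(255.14), np.float64(214.57)), 21, (np.int32(251), np.int32(210), np.int32(8), np.int32(9))), array([ 0.5832, -0.0652]))]
xl [ 0.51930068 -0.0110681   0.022     ]
188 243 249 246.0; 191 241 251 246.0; 194 240 252 246.0; 197 240 253 246.5; 200 239 254 246.5; 203 238 255 246.5; 206 237 256 246.5; 209 235 257 246.0; 212 234 257 245.5; 215 234 257 245.5; 218 235 257 246.0; 221 236 256 246.0; 224 239 252 245.5; dish [0.38365758 0.13059649 0.02      ] brush [ 0.73576451 -0.04756257  0.05      ]
0.096 [249.14275206 188.59559727] [260.18552256 201.23405041]
0.072 [249.26383728 195.52620723] [260.17984977 201.88873613]
0.048 [249.38053937 202.20593863] [260.17444447 202.51255001]
0.024 [249.49309212 208.64817149] [260.1692882 203.1076254]
0 [249.60171294 214.86535099] [260.16436412 203.67590353]
```

>>> step_arm:
  targets: [0.2, -0.5, 0.05, 0, 0, 0, 0.55, -1.3, 0.1, 0, 0, 0, 0.9, -2.1, 0.2, 0, 0, 0, 1.25, -2.9, 0.2, 0, 0, 0, 1.6, -3.7, 0.2, 0, 0, 0, 1.95, -4.5, 0.2, 0, 0, 0, 2.3, -5.3, 0.2, 0, 0, 0, 2.65, -6.1, 0.2, 0, 0, 0]
  grip: 50
  newtons: 60

```text
time_s: 0.9
position: [0.3686, 0.3256, 0.2412]
tcp_rot: [-0.558, -3.092, 0.0]
ft_force: [1.3, 0.5, -0.9]
width: 0.0501
grasp_force: 0.0
```

>>> step_arm:
  targets: [0.35, -0.8, 0, 0, 0, 0, 0.7, -1.6, 0, 0, 0, 0, 1.05, -2.4, 0, 0, 0, 0, 1.4, -3.2, 0, 0, 0, 0, 1.75, -4.0, 0, 0, 0, 0, 2.1, -4.8, 0, 0, 0, 0, 2.4, -5.5, 0, 0, 0, 0, 2.5, -5.8, 0, 0, 0, 0]

```text
time_s: 1.7
position: [0.494, 0.0339, 0.2413]
tcp_rot: [0.563, 3.09, -0.001]
ft_force: [0.6, -0.5, -1.0]
width: 0.05
grasp_force: 0.0
```

```bash
python3 - <<'E'
from h import *
print(observe()["position"],observe()["q"],observe()["time_s"])
cv2.imwrite("pics/w1.png",snapshot("wrist")); c=get_calibration("wrist"); print(c["R"],c["t"],c["fx"], -c["R"].T@c["t"])
E
```

```text
[0.49403674 0.03392278 0.2413424 ] [-0.64556801  0.11886198  0.48952553  2.01127836 -0.06435325  1.02602635
  1.0846841 ] 1.7
[[ 3.53281876e-01  9.35516919e-01 -1.06515338e-04]
 [ 9.01551676e-01 -3.40425081e-01  2.67049320e-01]
 [ 2.49792896e-01 -9.44397137e-02 -9.63682857e-01]] [-0.20496638 -0.47136474  0.26671191] 302.31087124793913 [0.43074784 0.05647334 0.3828815 ]
```

View pics/w1.png

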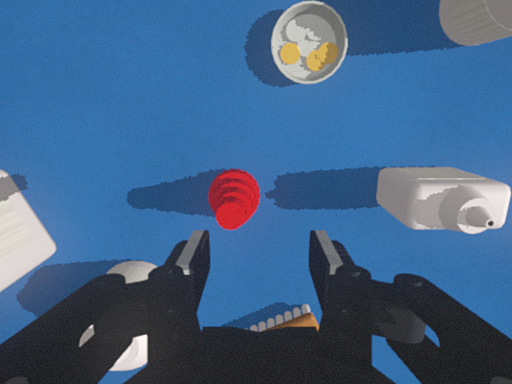

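Wrist view: the tower's top cap is at about (233,214) and the flat bottle's mouth at (490,223), both in the open.

```bash
python3 - <<'E'
from h import *
W=cv2.imread("pics/w1.png");c=get_calibration("wrist");ct,cs=get_calibration("top"),get_calibration("scene")
I=W.astype(int);m=(I[...,2]>190)&(I[...,1]<70)&(I[...,0]<80)
print([b for b in blobs(m) if b[1]>30])
m=((I[...,2]>90)&(I[...,1]<70)&(I[...,0]<80))
for y in range(166,234,4):
    x=np.where(m[y,190:280])[0]+190
    if len(x): print(y,x.min(),x.max(),end="; ")
p,n=dark(W,(490,223),6,90);print(p,n,plane(c,p,.138))
print("tower top:",plane(c,(233,214),.096),plane(ct,(263.5,202.5),.096),plane(cs,(246,190),.096))
print(observe()["position"])
cv2.imwrite("pics/w1c.png",cv2.resize(W[160:240,190:290],(800,600),interpolation=cv2.INTER_CUBIC))
E
```

```text
[((np.float64(238.11), np.float64(202.87)), 1309, (np.int32(216), np.int32(173), np.int32(43), np.int32(56)))]
170 228 239; 174 219 248; 178 216 252; 182 212 255; 186 211 257; 190 210 258; 194 209 258; 198 209 258; 202 209 257; 206 211 256; 210 213 254; 214 216 251; 218 217 248; 222 219 243; 226 222 238; [490.33 223.08] 12 [0.59113582 0.20984308 0.138     ]
tower top: [ 0.51746347 -0.00422132  0.096     ] [ 0.51980016 -0.00785762  0.096     ] [ 0.51931188 -0.00844403  0.096     ]
[0.49416852 0.03293786 0.24129131]
```

View pics/w1c.png

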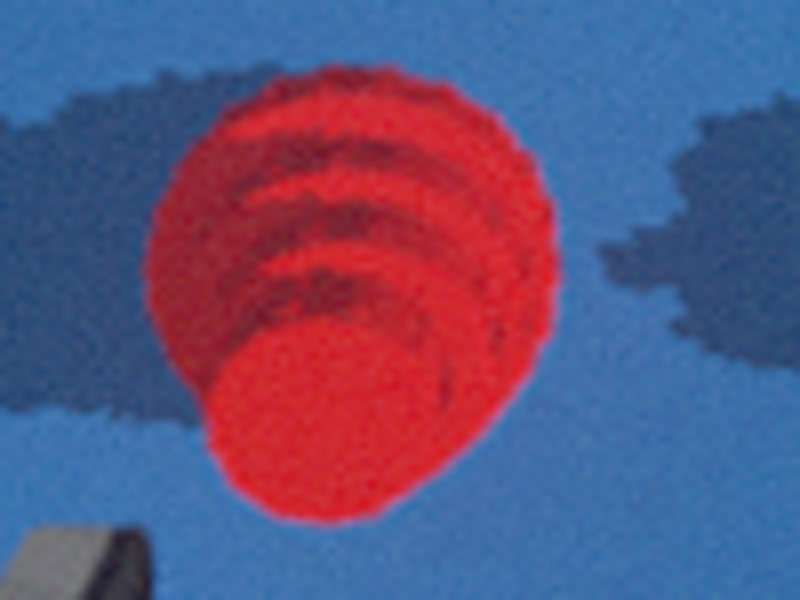

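>>> step_arm:
  targets: [0.2, -0.4, -0.4, 0, 0, 0, 0.4, -0.7, -1.0, 0, 0, 0, 0.5, -0.8, -1.6, 0, 0, 0, 0.5, -0.8, -2.1, 0, 0, 0, 0.5, -0.8, -2.4, 0, 0, 0, 0.5, -0.8, -2.4, 0, 0, 0, 0.5, -0.8, -2.4, 0, 0, 0, 0.5, -0.8, -2.4, 0, 0, 0]
  grip: 50

```text
time_s: 2.55
position: [0.5188, -0.0023, 0.1223]
tcp_rot: [0.557, 3.091, 0.001]
ft_force: [-0.1, -0.0, -0.1]
width: 0.0498
grasp_force: 0.0
```

```bash
python3 - <<'E'
from h import *
print(observe()["position"],observe()["dq"].round(4))
cv2.imwrite("pics/w2.png",snapshot("wrist"));print(observe()["position"])
E
```

```text
[ 0.51877017 -0.00229665  0.1222543 ] [-0.0016 -0.0036  0.0024  0.0012 -0.0017 -0.0034  0.0014]
[ 0.51880839 -0.00228249  0.12229313]
```

View pics/w2.png

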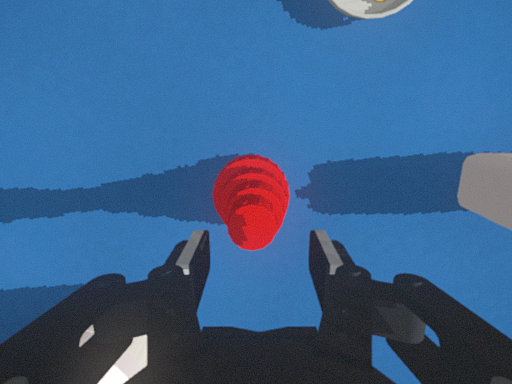

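The cap centre at (251,225) is about 5 mm left of the finger midline, which matches the estimate (.519,-.008).

>>> step_arm:
  targets: [0, -0.1, 0, 0, 0, 0, 0, -0.1, -0.3, 0, 0, 0, 0, -0.1, -0.6, 0, 0, 0, 0, -0.1, -0.85, 0, 0, 0, 0, -0.1, -0.94, 0, 0, 0, 0, -0.1, -0.94, 0, 0, 0, 0, -0.1, -0.94, 0, 0, 0, 0, -0.1, -0.94, 0, 0, 0]
  grip: 50

```text
time_s: 3.4
position: [0.5186, -0.0075, 0.0748]
tcp_rot: [0.557, 3.091, 0.0]
ft_force: [-0.2, 1.0, 0.4]
width: 0.05
grasp_force: 0.0
```

>>> step_arm:
  targets: [0, 0, 0, 0, 0, 0, 0, 0, 0, 0, 0, 0, 0, 0, 0, 0, 0, 0, 0, 0, 0, 0, 0, 0, 0, 0, 0, 0, 0, 0, 0, 0, 0, 0, 0, 0, 0, 0, 0.1, 0, 0, 0, 0, 0, 0.5, 0, 0, 0]
  grip: 20
  newtons: 40

```text
time_s: 4.2
position: [0.5172, -0.0076, 0.0986]
tcp_rot: [-0.557, -3.089, 0.002]
ft_force: [-0.7, -0.2, 1.1]
width: 0.0283
grasp_force: 39.5
```

>>> step_arm:
  targets: [0.3, 0.25, 0, 0, 0, 0, 0.8, 0.7, 0, 0, 0, 0, 1.3, 1.1, -0.2, 0, 0, 0, 1.6, 1.35, -0.7, 0, 0, 0, 1.6, 1.35, -1.2, 0, 0, 0, 1.6, 1.35, -1.6, 0, 0, 0, 1.6, 1.35, -1.8, 0, 0, 0, 1.6, 1.35, -1.9, 0, 0, 0]

```text
time_s: 5.0
position: [0.598, 0.0598, 0.0038]
tcp_rot: [-0.557, -3.091, 0.001]
ft_force: [1.0, -0.1, 0.1]
width: 0.0288
grasp_force: 39.5
```

>>> step_arm:
  targets: [0, 0, -0.02, 0, 0, 0, 0, 0, -0.02, 0, 0, 0, 0, 0, -0.02, 0, 0, 0, 0, 0, -0.02, 0, 0, 0, 0, 0, -0.02, 0, 0, 0, 0, 0, -0.02, 0, 0, 0, 0, 0, -0.02, 0, 0, 0, 0, 0, -0.02, 0, 0, 0]

```text
time_s: 5.8
position: [0.5982, 0.06, 0.0033]
tcp_rot: [-0.558, -3.092, 0.0]
ft_force: [0.2, 0.5, 0.2]
width: 0.0284
grasp_force: 39.5
```

>>> step_arm:
  targets: [0, 0, 0, 0, 0, 0, 0, 0, 0, 0, 0, 0, 0, 0, 0, 0, 0, 0, 0, 0, 0.3, 0, 0, 0, 0, 0, 0.8, 0, 0, 0, 0, 0, 1.4, 0, 0, 0, -0.2, -0.2, 1.9, 0, 0, 0, -0.6, -0.5, 2.3, 0, 0, 0]
  grip: 60

```text
time_s: 6.6
position: [0.5693, 0.0353, 0.1208]
tcp_rot: [0.556, 3.09, 0.001]
ft_force: [-0.8, 0.6, -0.0]
width: 0.06
grasp_force: 0.0
```

>>> step_arm:
  targets: [-0.4, -0.3, 0, 0, 0, 0, -0.8, -0.7, 0, 0, 0, 0, -1.0, -0.85, -0.1, 0, 0, 0, -1.0, -0.85, -0.5, 0, 0, 0, -1.0, -0.85, -0.9, 0, 0, 0, -1.0, -0.85, -1.2, 0, 0, 0, -1.0, -0.85, -1.35, 0, 0, 0, -1.0, -0.85, -1.35, 0, 0, 0]

```text
time_s: 7.4
position: [0.518, -0.0075, 0.0503]
tcp_rot: [-0.557, -3.091, 0.001]
ft_force: [-0.1, 0.2, 0.4]
width: 0.0599
grasp_force: 0.0
```

```bash
python3 - <<'E'
from h import *
print(observe()["position"])
T=snapshot("scene");W=snapshot("wrist")
cv2.imwrite("pics/sw1.png",np.hstack([cv2.resize(T[120:280,170:390],(400,300)),cv2.resize(W,(400,300))]))
E
```

```text
[ 0.51801466 -0.00749823  0.05033678]
```

View pics/sw1.png

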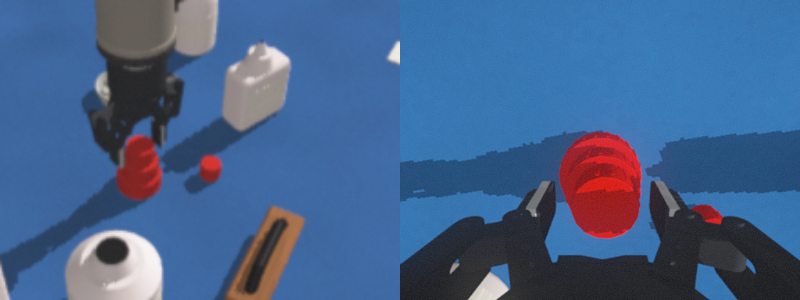

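The small cap stands upright at its staging spot and the fingers straddle cap_m. Closing now.

>>> step_arm:
  targets: [0, 0, 0, 0, 0, 0, 0, 0, 0, 0, 0, 0, 0, 0, 0, 0, 0, 0, 0, 0, 0, 0, 0, 0, 0, 0, 0, 0, 0, 0, 0, 0, 0.1, 0, 0, 0, 0, 0, 0.4, 0, 0, 0, 0, 0.1, 0.8, 0, 0, 0]
  grip: 30

```text
time_s: 8.3
position: [0.5178, -0.0031, 0.0913]
tcp_rot: [-0.559, -3.091, 0.001]
ft_force: [0.6, 0.6, 0.4]
width: 0.0387
grasp_force: 40.2
```

>>> step_arm:
  targets: [-0.1, 0.4, 0, 0, 0, 0, -0.2, 1.0, -0.1, 0, 0, 0, -0.3, 1.6, -0.4, 0, 0, 0, -0.4, 2.0, -0.9, 0, 0, 0, -0.4, 2.05, -1.3, 0, 0, 0, -0.4, 2.05, -1.6, 0, 0, 0, -0.4, 2.05, -1.75, 0, 0, 0, -0.4, 2.05, -1.75, 0, 0, 0]

```text
time_s: 9.1
position: [0.4984, 0.0999, 0.0031]
tcp_rot: [-0.558, -3.092, 0.0]
ft_force: [-0.4, -0.6, 0.1]
width: 0.0388
grasp_force: 43.0
```

>>> step_arm:
  targets: [0, 0, 0, 0, 0, 0, 0, 0, 0, 0, 0, 0, 0, 0, 0, 0, 0, 0, 0, 0, 0.3, 0, 0, 0, 0, 0, 0.8, 0, 0, 0, 0, 0, 1.3, 0, 0, 0, 0, -0.3, 1.7, 0, 0, 0, 0.1, -0.8, 1.8, 0, 0, 0]
  grip: 72

```text
time_s: 9.9
position: [0.504, 0.0611, 0.0955]
tcp_rot: [0.553, 3.09, 0.003]
ft_force: [-0.0, -0.0, -0.4]
width: 0.0717
grasp_force: 0.0
```

>>> step_arm:
  targets: [0.1, -0.5, 0, 0, 0, 0, 0.2, -1.0, 0, 0, 0, 0, 0.3, -1.3, -0.1, 0, 0, 0, 0.3, -1.35, -0.5, 0, 0, 0, 0.3, -1.35, -0.9, 0, 0, 0, 0.3, -1.35, -1.2, 0, 0, 0, 0.3, -1.35, -1.35, 0, 0, 0, 0.3, -1.35, -1.35, 0, 0, 0]

```text
time_s: 10.7
position: [0.5178, -0.0077, 0.0253]
tcp_rot: [-0.558, -3.091, 0.001]
ft_force: [-0.3, -0.7, 0.7]
width: 0.072
grasp_force: 0.0
```

>>> step_arm:
  targets: [0, 0, 0, 0, 0, 0, 0, 0, 0, 0, 0, 0, 0, 0, 0, 0, 0, 0, 0, 0, 0, 0, 0, 0, 0, 0, 0, 0, 0, 0, 0, 0, 0.1, 0, 0, 0, 0, 0, 0.4, 0, 0, 0, -0.05, -0.1, 0.7, 0, 0, 0]
  grip: 42

```text
time_s: 11.5
position: [0.5161, -0.0122, 0.0619]
tcp_rot: [0.556, 3.092, 0.0]
ft_force: [0.5, -0.3, 0.4]
width: 0.0505
grasp_force: 41.6
```

>>> step_arm:
  targets: [-0.3, -0.4, 0, 0, 0, 0, -0.7, -1.0, 0, 0, 0, 0, -1.1, -1.6, -0.1, 0, 0, 0, -1.3, -1.95, -0.4, 0, 0, 0, -1.3, -1.95, -0.8, 0, 0, 0, -1.3, -1.95, -1.05, 0, 0, 0, -1.3, -1.95, -1.15, 0, 0, 0, -1.3, -1.95, -1.15, 0, 0, 0]

```text
time_s: 12.3
position: [0.4508, -0.1099, 0.0033]
tcp_rot: [-0.557, -3.091, 0.0]
ft_force: [0.4, -1.1, -0.1]
width: 0.0506
grasp_force: 41.7
```

>>> step_arm:
  targets: [0, 0, -0.03, 0, 0, 0, 0, 0, -0.03, 0, 0, 0, 0, 0, -0.03, 0, 0, 0, 0, 0, -0.03, 0, 0, 0, 0, 0, 0.3, 0, 0, 0, 0, 0, 0.8, 0, 0, 0, 0, 0, 1.3, 0, 0, 0, 0.2, 0.3, 1.6, 0, 0, 0]
  grip: 83

```text
time_s: 13.1
position: [0.4603, -0.0964, 0.0849]
tcp_rot: [0.562, 3.09, -0.0]
ft_force: [0.9, 0.8, -0.3]
width: 0.083
grasp_force: 0.0
```

>>> step_arm:
  targets: [0.3, 0.5, 0, 0, 0, 0, 0.7, 1.0, 0, 0, 0, 0, 1.0, 1.6, 0, 0, 0, 0, 1.13, 1.74, -0.1, 0, 0, 0, 1.13, 1.74, -0.3, 0, 0, 0, 1.13, 1.74, -0.3, 0, 0, 0, 1.13, 1.74, -0.3, 0, 0, 0, 1.13, 1.74, -0.3, 0, 0, 0]

```text
time_s: 13.9
position: [0.5169, -0.0092, 0.0684]
tcp_rot: [-0.56, -3.091, 0.0]
ft_force: [0.1, 0.4, 0.2]
width: 0.0829
grasp_force: 0.0
```

```bash
python3 - <<'E'
from h import *
print(observe()["position"])
S=snapshot("scene");W=snapshot("wrist");c=get_calibration("wrist")
I=W.astype(int);m=(I[...,2]>90)&(I[...,1]<70)&(I[...,0]<80)
print([(b,plane(c,b[0],.018)) for b in blobs(m) if b[1]>100])
cv2.imwrite("pics/sw2.png",np.hstack([cv2.resize(S[120:360,90:390],(400,300)),cv2.resize(W,(400,300))]))
E
```

```text
[ 0.51685393 -0.00915169  0.06841775]
[(((np.float64(408.89), np.float64(127.87)), 4025, (np.int32(370), np.int32(96), np.int32(78), np.int32(66))), array([0.49745745, 0.09803194, 0.018     ])), (((np.float64(80.78), np.float64(174.63)), 6112, (np.int32(34), np.int32(135), np.int32(96), np.int32(82))), array([ 0.45213856, -0.10824444,  0.018     ])), (((np.float64(258.67), np.float64(213.4)), 7164, (np.int32(211), np.int32(165), np.int32(96), np.int32(96))), array([ 0.51751668, -0.00943818,  0.018     ])), (((np.float64(399.57), np.float64(265.53)), 148, (np.int32(385), np.int32(252), np.int32(26), np.int32(27))), array([0.58900498, 0.07027328, 0.018     ]))]
```

View pics/sw2.png

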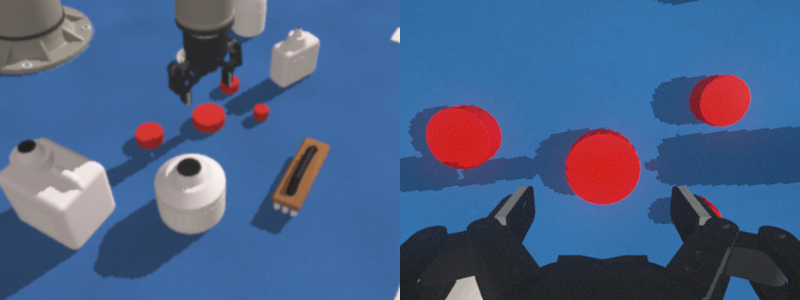

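All four caps stand upright and apart. The measured xl centre, (.5175,-.0094), is under the gripper.

>>> step_arm:
  targets: [0, 0, -0.3, 0, 0, 0, 0, 0, -0.7, 0, 0, 0, 0, 0, -1.1, 0, 0, 0, 0, 0, -1.3, 0, 0, 0, 0, 0, -1.35, 0, 0, 0, 0, 0, -1.35, 0, 0, 0, 0, 0, -1.35, 0, 0, 0, 0, 0, -1.35, 0, 0, 0]

```text
time_s: 14.8
position: [0.5177, -0.008, 0.0015]
tcp_rot: [0.557, 3.091, 0.001]
ft_force: [-0.7, 1.1, 0.1]
width: 0.0832
grasp_force: 0.0
```

>>> step_arm:
  targets: [0, 0, 0, 0, 0, 0, 0, 0, 0, 0, 0, 0, 0, 0, 0, 0, 0, 0, 0, 0, 0, 0, 0, 0, 0, 0, 0, 0, 0, 0, 0, 0, 0.2, 0, 0, 0, 0, 0, 0.7, 0, 0, 0, 0, 0, 1.5, 0, 0, 0]
  grip: 55
  newtons: 50

```text
time_s: 15.6
position: [0.516, -0.0083, 0.0757]
tcp_rot: [-0.557, -3.089, 0.002]
ft_force: [0.2, 0.3, 0.9]
width: 0.0622
grasp_force: 54.7
```

>>> step_arm:
  targets: [0, -0.1, 0.5, 0, 0, 0, 0.2, -0.5, 1.1, 0, 0, 0, 0.6, -1.2, 1.5, 0, 0, 0, 1.0, -2.0, 1.5, 0, 0, 0, 1.4, -2.8, 1.5, 0, 0, 0, 1.75, -3.5, 1.5, 0, 0, 0, 1.9, -3.75, 1.5, 0, 0, 0, 1.9, -3.75, 1.4, 0, 0, 0]

```text
time_s: 16.4
position: [0.6127, -0.198, 0.1464]
tcp_rot: [0.562, 3.09, -0.002]
ft_force: [-0.2, -0.4, 0.1]
width: 0.0619
grasp_force: 54.8
```

>>> step_arm:
  targets: [0, 0, 0, 0, 0, 0, 0, 0, -0.1, 0, 0, 0, 0, 0, -0.2, 0, 0, 0, 0, 0, -0.3, 0, 0, 0, 0, 0, -0.4, 0, 0, 0, 0, 0, -0.5, 0, 0, 0, 0, 0, -0.5, 0, 0, 0, 0, 0, -0.5, 0, 0, 0]

```text
time_s: 17.2
position: [0.6122, -0.1956, 0.1207]
tcp_rot: [-0.558, -3.092, 0.0]
ft_force: [-0.5, 0.5, -0.9]
width: 0.0622
grasp_force: 54.8
```

```bash
python3 - <<'E'
from h import *
o=observe();print(o["position"],o["ft_force"],o["ft_torque"])
S=snapshot("scene");W=snapshot("wrist")
cv2.imwrite("pics/sw3.png",np.hstack([cv2.resize(S[180:330,140:340],(400,300),interpolation=2),cv2.resize(W,(400,300))]))
E
```

```text
[ 0.61224618 -0.19559021  0.12071889] [-0.45100575  0.48614891 -0.91987664] [-0.05656124 -0.01862683 -0.00976752]
```

View pics/sw3.png

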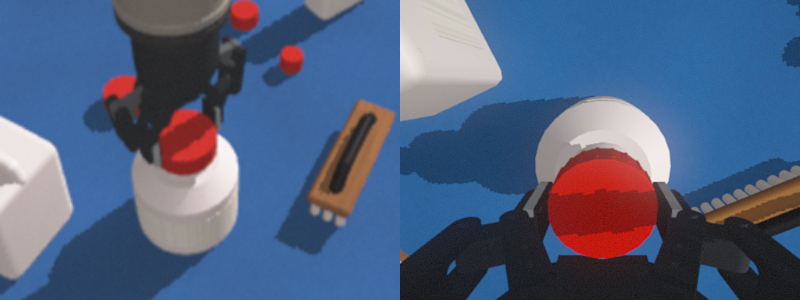

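Cap_xl is centred just above the spout. Pushing straight down.

>>> step_arm:
  targets: [0, 0, -0.06, 0, 0, 0, 0, 0, -0.12, 0, 0, 0, 0, 0, -0.18, 0, 0, 0, 0, 0, -0.24, 0, 0, 0, 0, 0, -0.29, 0, 0, 0, 0, 0, -0.34, 0, 0, 0, 0, 0, -0.36, 0, 0, 0, 0, 0, -0.36, 0, 0, 0]

```text
time_s: 18.1
position: [0.6111, -0.1951, 0.1027]
tcp_rot: [-0.557, -3.089, -0.001]
ft_force: [-8.4, 4.2, 9.0]
width: 0.0621
grasp_force: 55.2
```

>>> step_arm:
  targets: [0, 0, -0.03, 0, 0, 0, 0, 0, -0.03, 0, 0, 0, 0, 0, -0.05, 0, 0, 0, 0, 0, -0.05, 0, 0, 0, 0, 0, -0.07, 0, 0, 0, 0, 0, -0.07, 0, 0, 0, 0, 0, -0.07, 0, 0, 0, 0, 0, -0.07, 0, 0, 0]

```text
time_s: 18.9
position: [0.6117, -0.1953, 0.1008]
tcp_rot: [-0.558, -3.091, -0.002]
ft_force: [-16.9, 6.2, 32.0]
width: 0.0625
grasp_force: 54.6
```

>>> step_arm:
  targets: [-0.01, 0, 0, 0, 0, 0, -0.02, 0.01, 0, 0, 0, 0, -0.02, 0.01, 0, 0, 0, 0, -0.03, 0.01, 0, 0, 0, 0, -0.03, 0.01, -0.02, 0, 0, 0, -0.03, 0.01, -0.02, 0, 0, 0, -0.03, 0.01, -0.02, 0, 0, 0, -0.03, 0.01, -0.02, 0, 0, 0]

```text
time_s: 19.7
position: [0.6117, -0.1953, 0.1004]
tcp_rot: [0.557, 3.089, 0.001]
ft_force: [-9.3, 3.3, 30.4]
width: 0.0625
grasp_force: 54.7
```

>>> step_arm:
  targets: [-0.03, 0.01, 0.03, 0, 0, 0, -0.03, 0.01, 0.04, 0, 0, 0, -0.03, 0.01, 0.04, 0, 0, 0, -0.03, 0.01, 0.04, 0, 0, 0, -0.03, 0.01, 0.4, 0, 0, 0, -0.03, 0.01, 0.9, 0, 0, 0, -0.3, 0.1, 1.2, 0, 0, 0, -0.9, 0.4, 1.3, 0, 0, 0]
  grip: 83

```text
time_s: 20.5
position: [0.5672, -0.1762, 0.1646]
tcp_rot: [0.558, 3.089, -0.002]
ft_force: [-0.2, 0.4, -0.0]
width: 0.0829
grasp_force: 0.0
```

>>> step_arm:
  targets: [-0.6, 0.3, 0, 0, 0, 0, -1.2, 0.7, -0.2, 0, 0, 0, -1.8, 1.1, -0.6, 0, 0, 0, -2.2, 1.3, -1.1, 0, 0, 0, -2.25, 1.35, -1.6, 0, 0, 0, -2.25, 1.35, -2.0, 0, 0, 0, -2.25, 1.35, -2.0, 0, 0, 0, -2.25, 1.35, -2.0, 0, 0, 0]
  grip: 72

```text
time_s: 21.3
position: [0.4533, -0.1079, 0.0635]
tcp_rot: [-0.558, -3.091, 0.001]
ft_force: [0.5, 1.0, -0.4]
width: 0.0721
grasp_force: 0.0
```

```bash
python3 - <<'E'
from h import *
print(observe()["position"])
S=snapshot("scene");W=snapshot("wrist");c=get_calibration("wrist")
I=W.astype(int);m=(I[...,2]>90)&(I[...,1]<70)&(I[...,0]<80)
print([(b,plane(c,b[0],.018)) for b in blobs(m) if b[1]>100])
cs=get_calibration("scene");m=(S[...,2]>90)&(S[...,1]<70)&(S[...,0]<80)
print([(b,plane(cs,b[0],.118)) for b in blobs(m) if b[1]>100])
cv2.imwrite("pics/sw4.png",np.hstack([cv2.resize(S[180:330,140:340],(400,300),interpolation=2),cv2.resize(W,(400,300))]))
E
```

```text
[ 0.45328218 -0.10791823  0.06354466]
[(((np.float64(254.58), np.float64(212.7)), 5084, (np.int32(215), np.int32(172), np.int32(80), np.int32(82))), array([ 0.45147549, -0.11038578,  0.018     ])), (((np.float64(508.76), np.float64(302.06)), 117, (np.int32(505), np.int32(290), np.int32(7), np.int32(24))), array([0.5787526 , 0.03658411, 0.018     ]))]
[(((np.float64(261.54), np.float64(187.51)), 167, (np.int32(255), np.int32(181), np.int32(14), np.int32(14))), array([ 5.59099608e-01, -1.07032447e-05,  1.18000000e-01])), (((np.float64(284.95), np.float64(209.59)), 128, (np.int32(280), np.int32(203), np.int32(11), np.int32(14))), array([ 0.64235458, -0.03297067,  0.118     ])), (((np.float64(201.67), np.float64(228.38)), 350, (np.int32(192), np.int32(218), np.int32(21), np.int32(21))), array([ 0.52035883, -0.17770793,  0.118     ])), (((np.float64(231.37), np.float64(255.71)), 786, (np.int32(216), np.int32(240), np.int32(31), np.int32(32))), array([ 0.61521768, -0.20114444,  0.118     ]))]
```

View pics/sw4.png

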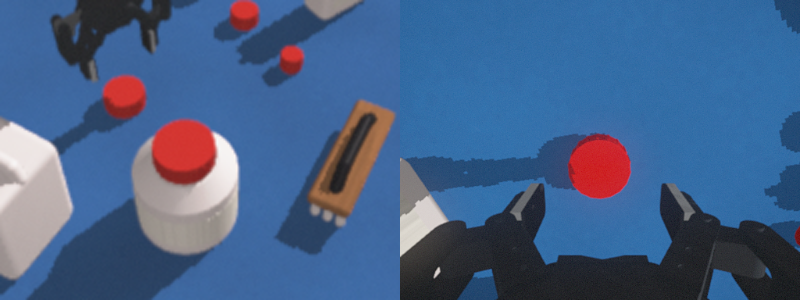

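Cap_xl sits flat and level on the tub. Now picking cap_l, 2–3 mm off the gripper axis.

>>> step_arm:
  targets: [-0.04, -0.05, -0.1, 0, 0, 0, -0.04, -0.05, -0.5, 0, 0, 0, -0.04, -0.05, -0.9, 0, 0, 0, -0.04, -0.05, -1.15, 0, 0, 0, -0.04, -0.05, -1.22, 0, 0, 0, -0.04, -0.05, -1.22, 0, 0, 0, -0.04, -0.05, -1.22, 0, 0, 0, -0.04, -0.05, -1.22, 0, 0, 0]

```text
time_s: 22.2
position: [0.4518, -0.1101, 0.003]
tcp_rot: [0.557, 3.091, 0.0]
ft_force: [-0.5, -1.0, 0.6]
width: 0.0721
grasp_force: 0.0
```

>>> step_arm:
  targets: [0, 0, 0, 0, 0, 0, 0, 0, 0, 0, 0, 0, 0, 0, 0, 0, 0, 0, 0, 0, 0, 0, 0, 0, 0, 0, 0, 0, 0, 0, 0, 0, 0.2, 0, 0, 0, 0, 0, 0.8, 0, 0, 0, 0, 0, 1.6, 0, 0, 0]
  grip: 42

```text
time_s: 23.0
position: [0.4501, -0.1102, 0.0826]
tcp_rot: [-0.558, -3.089, 0.002]
ft_force: [0.4, 0.9, 0.4]
width: 0.0503
grasp_force: 52.1
```

>>> step_arm:
  targets: [0, 0, 0.7, 0, 0, 0, 0, -0.1, 1.4, 0, 0, 0, -0.1, -0.7, 2.0, 0, 0, 0, -0.25, -1.5, 2.1, 0, 0, 0, -0.4, -2.4, 2.1, 0, 0, 0, -0.55, -3.3, 2.1, 0, 0, 0, -0.65, -3.9, 2.1, 0, 0, 0, -0.66, -4.16, 2.1, 0, 0, 0]

```text
time_s: 23.8
position: [0.4168, -0.3211, 0.1879]
tcp_rot: [0.563, 3.09, -0.002]
ft_force: [0.0, 0.1, 0.5]
width: 0.0504
grasp_force: 52.1
```

>>> step_arm:
  targets: [0, 0, 0, 0, 0, 0, 0, 0, -0.1, 0, 0, 0, 0, 0, -0.2, 0, 0, 0, 0, 0, -0.25, 0, 0, 0, 0, 0, -0.3, 0, 0, 0, 0, 0, -0.3, 0, 0, 0, 0, 0, -0.3, 0, 0, 0, 0, 0, -0.3, 0, 0, 0]

```text
time_s: 24.6
position: [0.4183, -0.3181, 0.1724]
tcp_rot: [0.557, 3.092, -0.0]
ft_force: [0.5, 0.9, 1.1]
width: 0.0504
grasp_force: 52.1
```

```bash
python3 - <<'E'
from h import *
o=observe();print(o["position"],o["ft_force"])
S=snapshot("scene");W=snapshot("wrist")
cv2.imwrite("pics/sw5.png",np.hstack([cv2.resize(S[180:330,40:240],(400,300),interpolation=2),cv2.resize(W,(400,300))]))
E
```

```text
[ 0.41834919 -0.31805153  0.17243006] [0.51279582 0.85563696 1.0834488 ]
```

View pics/sw5.png

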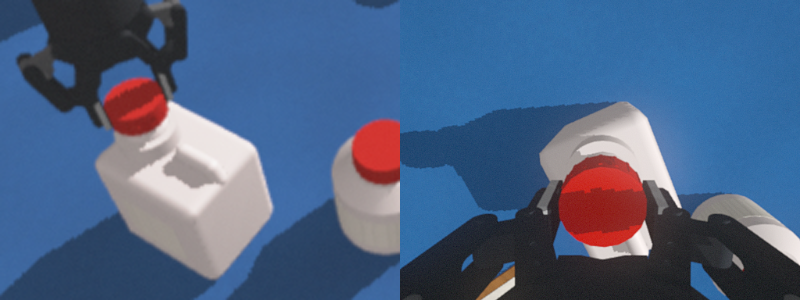

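Cap_l is centred over the jerrycan spout. Pushing down.

>>> step_arm:
  targets: [0, 0, -0.06, 0, 0, 0, 0, 0, -0.12, 0, 0, 0, 0, 0, -0.18, 0, 0, 0, 0, 0, -0.24, 0, 0, 0, 0, 0, -0.29, 0, 0, 0, 0, 0, -0.34, 0, 0, 0, 0, 0, -0.36, 0, 0, 0, 0, 0, -0.36, 0, 0, 0]

```text
time_s: 25.5
position: [0.4182, -0.318, 0.1541]
tcp_rot: [-0.558, -3.091, 0.0]
ft_force: [0.2, 0.3, 0.0]
width: 0.0505
grasp_force: 52.1
```

>>> step_arm:
  targets: [0, 0, -0.03, 0, 0, 0, 0, 0, -0.03, 0, 0, 0, 0, 0, -0.05, 0, 0, 0, 0, 0, -0.05, 0, 0, 0, 0, 0, -0.06, 0, 0, 0, 0, 0, -0.06, 0, 0, 0, 0, 0, -0.06, 0, 0, 0, 0, 0, -0.06, 0, 0, 0]

```text
time_s: 26.3
position: [0.4185, -0.3182, 0.153]
tcp_rot: [0.558, 3.09, 0.002]
ft_force: [-11.7, 10.5, 40.1]
width: 0.0503
grasp_force: 56.1
```

>>> step_arm:
  targets: [0, 0, 0.05, 0, 0, 0, 0, 0, 0.06, 0, 0, 0, 0, 0, 0.06, 0, 0, 0, 0, 0, 0.06, 0, 0, 0, 0, 0, 0.4, 0, 0, 0, 0, 0, 0.9, 0, 0, 0, 0.1, 0.4, 1.2, 0, 0, 0, 0.2, 1.2, 1.2, 0, 0, 0]
  grip: 74

```text
time_s: 27.1
position: [0.4288, -0.26, 0.213]
tcp_rot: [0.563, 3.088, -0.002]
ft_force: [1.5, 0.9, -0.3]
width: 0.0738
grasp_force: 0.0
```

>>> step_arm:
  targets: [0.15, 0.8, 0, 0, 0, 0, 0.3, 1.6, -0.3, 0, 0, 0, 0.5, 2.5, -0.8, 0, 0, 0, 0.7, 3.4, -1.3, 0, 0, 0, 0.9, 4.3, -1.7, 0, 0, 0, 1.05, 5.2, -2.0, 0, 0, 0, 1.2, 6.1, -2.2, 0, 0, 0, 1.35, 6.8, -2.4, 0, 0, 0]
  grip: 60

```text
time_s: 27.9
position: [0.4955, 0.085, 0.0904]
tcp_rot: [-0.555, -3.091, -0.0]
ft_force: [0.3, -1.8, -0.3]
width: 0.0599
grasp_force: 0.0
```

>>> step_arm:
  targets: [0.02, 0.25, -0.1, 0, 0, 0, 0.02, 0.35, -0.3, 0, 0, 0, 0.02, 0.35, -0.4, 0, 0, 0, 0.02, 0.35, -0.4, 0, 0, 0, 0.02, 0.35, -0.4, 0, 0, 0, 0.02, 0.35, -0.4, 0, 0, 0, 0.02, 0.35, -0.4, 0, 0, 0, 0.02, 0.35, -0.4, 0, 0, 0]

```text
time_s: 28.7
position: [0.4969, 0.0993, 0.0716]
tcp_rot: [0.558, 3.091, 0.001]
ft_force: [-0.0, 0.2, 0.1]
width: 0.0601
grasp_force: 0.0
```

```bash
python3 - <<'E'
from h import *
print(observe()["position"])
S=snapshot("scene");W=snapshot("wrist");c=get_calibration("wrist")
I=W.astype(int);m=(I[...,2]>90)&(I[...,1]<70)&(I[...,0]<80)
print([(b,plane(c,b[0],.018)) for b in blobs(m) if b[1]>100])
cv2.imwrite("pics/sw6.png",np.hstack([cv2.resize(S[180:330,40:240],(400,300),interpolation=2),cv2.resize(W,(400,300))]))
E
```

```text
[0.49694117 0.09926327 0.07159577]
[(((np.float64(260.07), np.float64(211.49)), 2879, (np.int32(231), np.int32(180), np.int32(60), np.int32(63))), array([0.49720874, 0.09971614, 0.018     ])), (((np.float64(257.32), np.float64(322.48)), 504, (np.int32(239), np.int32(313), np.int32(36), np.int32(19))), array([0.58006393, 0.06671996, 0.018     ]))]
```

View pics/sw6.png

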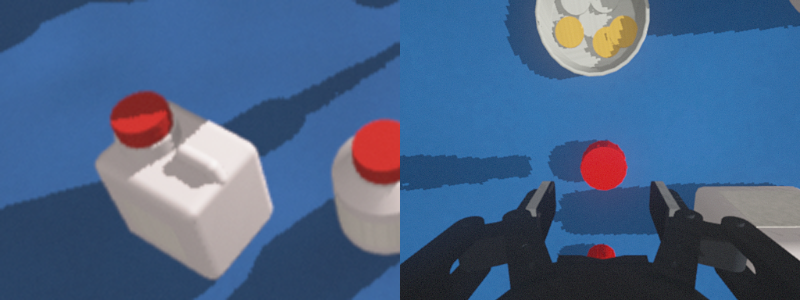

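Cap_l is home on the jerrycan. Cap_m is centred under the gripper.

>>> step_arm:
  targets: [0, 0, -0.3, 0, 0, 0, 0, 0, -0.7, 0, 0, 0, 0, 0, -1.1, 0, 0, 0, 0, 0, -1.3, 0, 0, 0, 0, 0, -1.37, 0, 0, 0, 0, 0, -1.37, 0, 0, 0, 0, 0, -1.37, 0, 0, 0, 0, 0, -1.37, 0, 0, 0]

```text
time_s: 29.6
position: [0.4972, 0.0996, 0.0035]
tcp_rot: [0.557, 3.091, 0.001]
ft_force: [0.0, 0.7, -0.3]
width: 0.0601
grasp_force: 0.0
```

>>> step_arm:
  targets: [0, 0, 0, 0, 0, 0, 0, 0, 0, 0, 0, 0, 0, 0, 0, 0, 0, 0, 0, 0, 0, 0, 0, 0, 0, 0, 0, 0, 0, 0, 0, 0, 0.2, 0, 0, 0, 0, 0, 0.8, 0, 0, 0, 0, 0, 1.6, 0, 0, 0]
  grip: 30

```text
time_s: 30.4
position: [0.4958, 0.0989, 0.0831]
tcp_rot: [-0.558, -3.089, 0.003]
ft_force: [1.5, 1.0, 1.1]
width: 0.0387
grasp_force: 50.4
```

>>> step_arm:
  targets: [0, 0, 0.7, 0, 0, 0, -0.1, 0.2, 1.4, 0, 0, 0, -0.4, 1.0, 1.8, 0, 0, 0, -0.7, 1.9, 1.8, 0, 0, 0, -1.1, 2.8, 1.8, 0, 0, 0, -1.4, 3.7, 1.8, 0, 0, 0, -1.65, 4.3, 1.8, 0, 0, 0, -1.69, 4.45, 1.8, 0, 0, 0]

```text
time_s: 31.2
position: [0.4103, 0.3255, 0.1733]
tcp_rot: [-0.55, -3.093, -0.001]
ft_force: [-0.6, -0.6, -0.4]
width: 0.0384
grasp_force: 50.4
```

>>> step_arm:
  targets: [0, 0, 0, 0, 0, 0, 0, 0, -0.1, 0, 0, 0, 0, 0, -0.2, 0, 0, 0, 0, 0, -0.3, 0, 0, 0, 0, 0, -0.4, 0, 0, 0, 0, 0, -0.4, 0, 0, 0, 0, 0, -0.4, 0, 0, 0, 0, 0, -0.4, 0, 0, 0]

```text
time_s: 32.0
position: [0.4124, 0.322, 0.1529]
tcp_rot: [0.558, 3.092, 0.0]
ft_force: [0.7, 0.1, -0.4]
width: 0.0384
grasp_force: 50.4
```

```bash
python3 - <<'E'
from h import *
o=observe();print(o["position"],o["ft_force"])
S=snapshot("scene");W=snapshot("wrist")
cv2.imwrite("pics/sw7.png",np.hstack([cv2.resize(S[70:190,220:380],(400,300),interpolation=2),cv2.resize(W,(400,300))]))
E
```

```text
[0.41242662 0.32195457 0.1529412 ] [ 0.66803247  0.14140534 -0.40940325]
```

View pics/sw7.png

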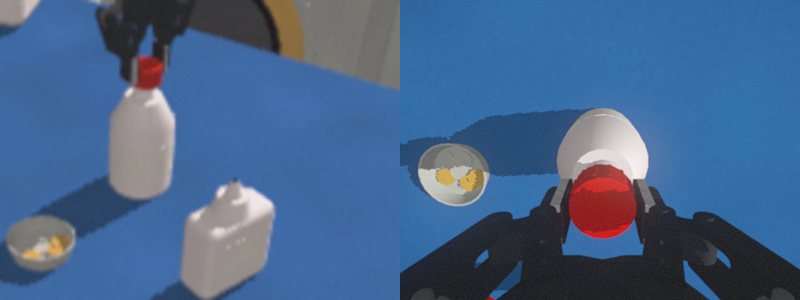

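Cap_m is centred above the round bottle. Pushing down; the seated TCP height should be about 0.133.

>>> step_arm:
  targets: [0, 0, -0.06, 0, 0, 0, 0, 0, -0.12, 0, 0, 0, 0, 0, -0.18, 0, 0, 0, 0, 0, -0.24, 0, 0, 0, 0, 0, -0.29, 0, 0, 0, 0, 0, -0.34, 0, 0, 0, 0, 0, -0.36, 0, 0, 0, 0, 0, -0.36, 0, 0, 0]

```text
time_s: 32.9
position: [0.4122, 0.3219, 0.1347]
tcp_rot: [-0.558, -3.092, 0.0]
ft_force: [-0.5, -0.9, -0.5]
width: 0.0385
grasp_force: 50.4
```

>>> step_arm:
  targets: [0, 0, -0.03, 0, 0, 0, 0, 0, -0.03, 0, 0, 0, 0, 0, -0.05, 0, 0, 0, 0, 0, -0.05, 0, 0, 0, 0, 0, -0.06, 0, 0, 0, 0, 0, -0.06, 0, 0, 0, 0, 0, -0.06, 0, 0, 0, 0, 0, -0.06, 0, 0, 0]

```text
time_s: 33.7
position: [0.4125, 0.3221, 0.1334]
tcp_rot: [-0.558, -3.091, -0.002]
ft_force: [-9.9, -7.5, 34.3]
width: 0.0386
grasp_force: 53.7
```

>>> step_arm:
  targets: [0, 0, 0.05, 0, 0, 0, 0, 0, 0.06, 0, 0, 0, 0, 0, 0.06, 0, 0, 0, 0, 0, 0.06, 0, 0, 0, 0, 0, 0.4, 0, 0, 0, 0, 0, 0.9, 0, 0, 0, 0.2, -0.3, 1.2, 0, 0, 0, 0.5, -0.8, 1.3, 0, 0, 0]
  grip: 60

```text
time_s: 34.5
position: [0.4374, 0.2833, 0.1981]
tcp_rot: [0.553, 3.092, 0.003]
ft_force: [0.7, -0.2, -0.2]
width: 0.0601
grasp_force: 0.0
```

>>> step_arm:
  targets: [0.4, -0.6, 0, 0, 0, 0, 0.9, -1.3, 0, 0, 0, 0, 1.4, -2.0, 0, 0, 0, 0, 1.9, -2.7, 0, 0, 0, 0, 2.4, -3.4, -0.4, 0, 0, 0, 2.8, -4.0, -1.0, 0, 0, 0, 3.15, -4.4, -1.6, 0, 0, 0, 3.2, -4.45, -2.2, 0, 0, 0]
  grip: 50

```text
time_s: 35.3
position: [0.5989, 0.0558, 0.0855]
tcp_rot: [0.563, 3.089, -0.002]
ft_force: [0.5, 0.6, 0.3]
width: 0.0504
grasp_force: 0.0
```

>>> step_arm:
  targets: [0, 0, -0.2, 0, 0, 0, 0, 0, -0.3, 0, 0, 0, 0, 0, -0.3, 0, 0, 0, 0, 0, -0.3, 0, 0, 0, 0, 0, -0.3, 0, 0, 0, 0, 0, -0.3, 0, 0, 0, 0, 0, -0.3, 0, 0, 0, 0, 0, -0.3, 0, 0, 0]

```text
time_s: 36.1
position: [0.5973, 0.0596, 0.0721]
tcp_rot: [0.557, 3.091, 0.0]
ft_force: [0.3, -0.3, 0.3]
width: 0.0499
grasp_force: 0.0
```

```bash
python3 - <<'E'
from h import *
print(observe()["position"])
S=snapshot("scene");W=snapshot("wrist");c=get_calibration("wrist")
I=W.astype(int);m=(I[...,2]>90)&(I[...,1]<70)&(I[...,0]<80)
print([(b,plane(c,b[0],.018)) for b in blobs(m) if b[1]>100])
cv2.imwrite("pics/sw8.png",np.hstack([cv2.resize(S[70:190,220:380],(400,300),interpolation=2),cv2.resize(W,(400,300))]))
E
```

```text
[0.59734018 0.0595623  0.07207699]
[(((np.float64(259.75), np.float64(209.62)), 1674, (np.int32(238), np.int32(186), np.int32(45), np.int32(48))), array([0.59644446, 0.059992  , 0.018     ]))]
```

View pics/sw8.png

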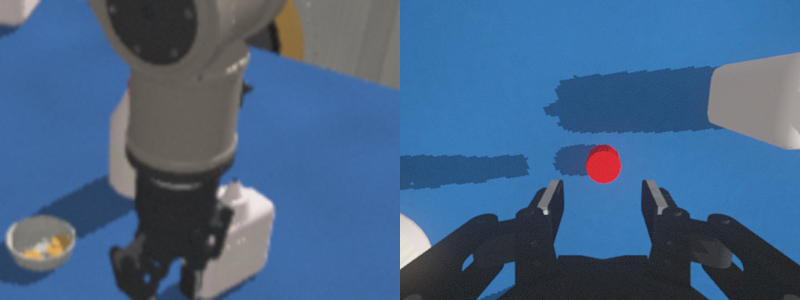

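Cap_s is centred. Picking it and carrying it to the flat bottle.

>>> step_arm:
  targets: [0, 0, -0.3, 0, 0, 0, 0, 0, -0.7, 0, 0, 0, 0, 0, -1.1, 0, 0, 0, 0, 0, -1.3, 0, 0, 0, 0, 0, -1.38, 0, 0, 0, 0, 0, -1.38, 0, 0, 0, 0, 0, -1.38, 0, 0, 0, 0, 0, -1.38, 0, 0, 0]

```text
time_s: 37.0
position: [0.5978, 0.0595, 0.0036]
tcp_rot: [0.557, 3.091, 0.001]
ft_force: [0.5, -0.6, 0.1]
width: 0.0503
grasp_force: 0.0
```

>>> step_arm:
  targets: [0, 0, 0, 0, 0, 0, 0, 0, 0, 0, 0, 0, 0, 0, 0, 0, 0, 0, 0, 0, 0, 0, 0, 0, 0, 0, 0, 0, 0, 0, 0, 0, 0.2, 0, 0, 0, 0, 0, 0.8, 0, 0, 0, 0, 0, 1.6, 0, 0, 0]
  grip: 20

```text
time_s: 37.8
position: [0.5962, 0.0592, 0.083]
tcp_rot: [-0.557, -3.089, 0.002]
ft_force: [0.9, 0.4, -0.4]
width: 0.0281
grasp_force: 49.3
```

>>> step_arm:
  targets: [0, 0, 0.7, 0, 0, 0, 0, 0, 1.4, 0, 0, 0, 0, 0.4, 1.8, 0, 0, 0, -0.05, 1.1, 1.8, 0, 0, 0, -0.1, 1.9, 1.8, 0, 0, 0, -0.12, 2.6, 1.8, 0, 0, 0, -0.12, 3.0, 1.8, 0, 0, 0, -0.12, 3.03, 1.7, 0, 0, 0]

```text
time_s: 38.6
position: [0.5912, 0.2141, 0.1684]
tcp_rot: [0.552, 3.092, 0.002]
ft_force: [0.7, -0.6, -0.8]
width: 0.0279
grasp_force: 49.3
```

>>> step_arm:
  targets: [0, 0, 0, 0, 0, 0, 0, 0, -0.1, 0, 0, 0, 0, 0, -0.2, 0, 0, 0, 0, 0, -0.3, 0, 0, 0, 0, 0, -0.45, 0, 0, 0, 0, 0, -0.5, 0, 0, 0, 0, 0, -0.5, 0, 0, 0, 0, 0, -0.5, 0, 0, 0]

```text
time_s: 39.4
position: [0.5913, 0.2109, 0.1428]
tcp_rot: [-0.558, -3.092, 0.0]
ft_force: [0.7, -0.7, -0.2]
width: 0.028
grasp_force: 49.3
```

```bash
python3 - <<'E'
from h import *
o=observe();print(o["position"],o["ft_force"])
S=snapshot("scene");W=snapshot("wrist")
cv2.imwrite("pics/sw9.png",np.hstack([cv2.resize(S[80:200,230:390],(400,300),interpolation=2),cv2.resize(W,(400,300))]))
E
```

```text
[0.59133286 0.2108913  0.14282907] [ 0.6503822  -0.74332991 -0.20602295]
```

View pics/sw9.png

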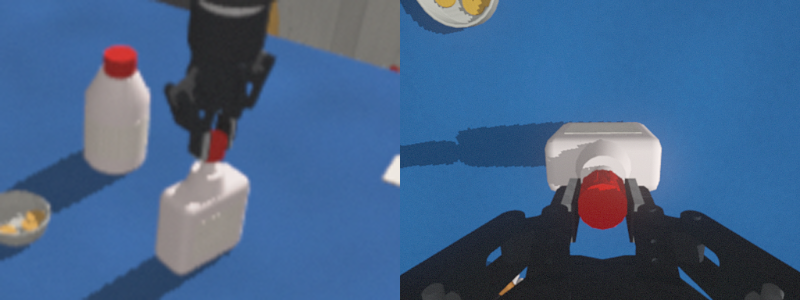

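Cap_m is home on the round bottle and cap_s is over the flat bottle's spout. The seated TCP height should be about 0.123.

>>> step_arm:
  targets: [0, 0, -0.06, 0, 0, 0, 0, 0, -0.12, 0, 0, 0, 0, 0, -0.18, 0, 0, 0, 0, 0, -0.24, 0, 0, 0, 0, 0, -0.29, 0, 0, 0, 0, 0, -0.34, 0, 0, 0, 0, 0, -0.36, 0, 0, 0, 0, 0, -0.36, 0, 0, 0]

```text
time_s: 40.3
position: [0.5912, 0.2109, 0.1246]
tcp_rot: [-0.558, -3.091, 0.0]
ft_force: [-0.5, -1.0, -0.2]
width: 0.0284
grasp_force: 49.3
```

>>> step_arm:
  targets: [0, 0, -0.03, 0, 0, 0, 0, 0, -0.03, 0, 0, 0, 0, 0, -0.05, 0, 0, 0, 0, 0, -0.05, 0, 0, 0, 0, 0, -0.06, 0, 0, 0, 0, 0, -0.06, 0, 0, 0, 0, 0, -0.06, 0, 0, 0, 0, 0, -0.06, 0, 0, 0]

```text
time_s: 41.1
position: [0.5915, 0.211, 0.1234]
tcp_rot: [0.558, 3.091, 0.002]
ft_force: [-10.2, -3.5, 26.0]
width: 0.0283
grasp_force: 52.0
```

>>> step_arm:
  targets: [0, 0, 0.05, 0, 0, 0, 0, 0, 0.06, 0, 0, 0, 0, 0, 0.06, 0, 0, 0, 0, 0, 0.06, 0, 0, 0, 0, 0, 0.4, 0, 0, 0, 0, 0, 0.9, 0, 0, 0, 0, 0, 1.6, 0, 0, 0, 0, 0.1, 2.3, 0, 0, 0]
  grip: 50

```text
time_s: 41.9
position: [0.5911, 0.2151, 0.2376]
tcp_rot: [-0.559, -3.091, 0.002]
ft_force: [-0.1, 1.3, -0.1]
width: 0.0497
grasp_force: 0.0
```

>>> step_arm:
  targets: [-0.2, 0.6, 0.2, 0, 0, 0, -0.5, 1.4, 0.2, 0, 0, 0, -0.8, 2.2, 0.2, 0, 0, 0, -1.1, 3.0, 0.2, 0, 0, 0, -1.4, 3.8, 0.2, 0, 0, 0, -1.7, 4.6, 0.2, 0, 0, 0, -1.9, 5.0, 0.2, 0, 0, 0, -1.9, 5.0, 0.2, 0, 0, 0]

```text
time_s: 42.7
position: [0.4935, 0.4699, 0.2458]
tcp_rot: [-0.549, -3.092, 0.0]
ft_force: [-0.1, -0.3, -0.2]
width: 0.05
grasp_force: 0.0
```

```bash
python3 - <<'E'
from h import *
S=snapshot("scene");T=snapshot("top")
c=lambda x,y,r=30:cv2.resize(S[y-r:y+r,x-r:x+r],(200,200),interpolation=2)
cv2.imwrite("pics/end.png",np.vstack([np.hstack([c(232,255),c(113,240),c(277,110),c(312,150)]),np.hstack([cv2.resize(S,(400,300)),cv2.resize(T,(400,300))])]))
E
```

```text
(no output)
```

View pics/end.png

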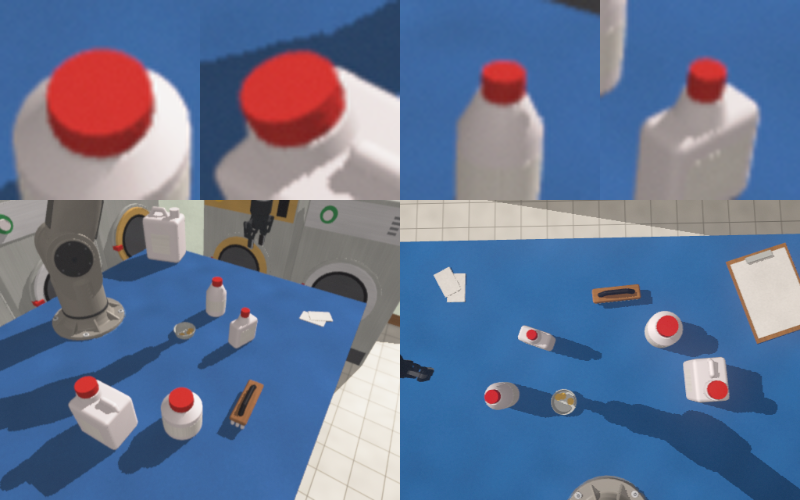

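All four caps are on their containers, with the dish and brush where they were. I'll check numerically that they are fully seated by comparing the silhouettes with the expected cap cylinders.

```bash
python3 - <<'E'
from h import *
a=np.linspace(0,2*np.pi,60)
for n in("scene","top"):
    I=snapshot(n).astype(int);c=get_calibration(n);m=(I[...,2]>90)&(I[...,1]<75)&(I[...,0]<85)
    B=[b for b in blobs(m) if b[1]>50]
    for k,x,y,z,r in(("xl",.6115,-.1955,.1,.0325),("l",.4185,-.3185,.15,.0265),("m",.4125,.322,.13,.0205),("s",.591,.211,.12,.0155)):
        P=np.array([proj(c,np.array([x+r*np.cos(t),y+r*np.sin(t),h])) for t in a for h in(z,z+.024)])
        e=np.r_[P.min(0),P.max(0)];b=min(B,key=lambda b:np.hypot(b[0][0]-e[::2].mean(),b[0][1]-e[1::2].mean()))[2]
        print(n,k,e.round(1),[int(b[0]),int(b[1]),int(b[0]+b[2]-1),int(b[1]+b[3]-1)])
E
```

```text
scene xl [215.  238.3 247.9 271.9] [216, 240, 246, 271]
scene l [ 94.1 223.9 126.7 253.6] [95, 225, 125, 253]
scene m [270.6  97.1 284.3 111. ] [272, 99, 283, 110]
scene s [307.1 136.5 319.6 150.5] [308, 138, 318, 150]
top xl [327.2 147.4 356.6 176.1] [329, 148, 355, 174]
top l [391.7 231.3 419.7 255.9] [393, 231, 418, 254]
top m [106.9 242.6 128.9 261.7] [109, 243, 128, 260]
top s [160.6 165.4 176.3 180.1] [162, 166, 175, 178]
```

The silhouettes match fully seated caps to within about 2 px, so I'm handing in.

```bash
python3 -c "
from cell import *
print(hand_in())"
```

```text
the job is handed in; nothing more can be done
None
```

All four caps were pushed fully home on their containers, largest first, and let go, with the coin dish and brush left where they were; I handed the job in at about 43 s of the 128 s limit.

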